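Sweep stray nuts into the collecting tray

ROBOT

A 6-joint arm with a two-finger parallel gripper is mounted at the origin on the work surface. World frame = base frame: x ahead of the robot, y to its left, z up, the work surface at z = 0. Lengths are in mm, angles in degrees, forces in N, time in s.
With the tool pointing down it reaches from about 350 to 850 mm from the base axis. Payload 8.1 kg.
Tool frame: the origin (TCP) lies between the finger pads; the fingertips stand 8 mm ahead of it and the grasp point (between the pads) lies 11 mm behind it (r.tip_extent is the distance from the TCP to the fingertips, in mm); z points along the fingers, y is the direction in which the jaws open and shut (so a half turn about z gives the same grasp; the last joint's range is limited). The gripper opens to 85 mm and grips with 20 to 120 N. Pads are 22 mm wide; open, the fingers measure 114 mm over their backs; the gripper's body (76 mm by 85 mm) begins 54 mm behind the grasp point. The pads swing forward as they close: fully open they stand 13 mm farther back than shut.
Start: joints at [-73.075, 7.471, 85.268, -0, 87.261, -4.893], TCP at [223.018, -557.017, 239.292] pointing down, gripper open.
Joint ranges: [-169.43, 169.43], [-51.17, 129.36], [1.28, 143.12], [-76.62, 256.62], [0, 156.53], [-152.29, 152.29]. Speed limits (degrees/s): [136.94, 136.94, 159.86, 180, 180, 180].

INTERFACE

Orientations are given as [roll, pitch, yaw] about the fixed x, y, z axes, in that order (R = Rz(yaw) Ry(pitch) Rx(roll)).
In Python, from bench import sensors, viewer, hand_in, r gives the robot as it stands. The module is installed in compiled form; this text tells all that it offers.
- The arm moves only by the tool move_arm, never from a script. Its argument "rows" is a list that holds one entry, the list of rows, each a list of 6 numbers: the shift along the tool's x, y, z in m, then the turn, a rotation vector about the tool's x, y, z in degrees. In form: [[[tx, ty, tz, rx, ry, rz], ...]]. A call has 1 to 20 rows; each row is the pose to reach, as a shift and turn from the pose commanded when the call began, along the tool's axes at that moment; what a row does not reach only later rows make up. A row lasts 1/10 s, in which the tool goes at most 50 mm and 8.59 degrees, less where a joint would pass 70% of its speed; a pose out of reach is approached as far as the arm can. A call with a gripper value outside its range is refused whole. "grip" is the opening, from 0 (shut) to 1 (fully open), set as the call begins (left out, the last holds). The fingers move at their own pace and stop on an object; "newtons" is the grip in N (left out, the last holds). Time passes only in rows, so rows that repeat a pose let the fingers close. It gives the time, the measured TCP pose, the force and the opening at its end, in the units of the state.
- sensors.sense(): the state, without advancing time (a new reading comes with each control period).
- viewer.snapshot(name): name is "side" or "top"; returns a dict with "color" (420x560x3 uint8, red, green, blue), "camera_matrix" (3x3 intrinsics, pixels), "R" (3x3) and "t" (3): a world point X has camera coordinates R X + t. Camera axes: x right, y down, z forward; pixel columns grow to the right and rows downward; lengths in mm; the calibration is good to about 2 mm. A picture is of the moment at which its call begins. There is no depth.
- hand_in(): hands the job in, once; it reports no verdict.
The state is a dict: "time": time; "joint_pos": joint angles; "qd": joint speeds; "joint_efforts": joint torques, N m; "tool_pos": TCP position; "tcp_rot": TCP orientation; "ft_force": force on the tool from outside, world axes, zero at the start; "wrist_torque": the same for the moment, N m; "finger_gap": finger opening in mm.
Only numpy, scipy, OpenCV 4.12 (cv2) and the standard library are available. Lean on these libraries where they do the work, as an engineer would, in place of code of your own. Each camera call takes 0.05 s, during which the arm holds its last target.

TASK

Using the fingertips as a broom, sweep the three hexagon nuts across the bench mat, through the open side of the low three-walled tray, until all three lie flat and fully inside it. Slide the nuts along the mat and never pick them up, and leave the spacer post, the patch antenna, the bottle and the screwdriver where they are.

Things in the scene. Friction and masses are not known exactly. Their poses are not given: they have to be found in the camera images.
- nut1_c (a point): steel hexagon nut lying flat on the mat, 30 mm across flats (34.6 mm across corners), 16 mm high, about 60 g, slides on the mat; the point is its centre, 8 mm above its underside, z upright
- nut2_c (a point): steel hexagon nut lying flat on the mat, 30 mm across flats (34.6 mm across corners), 16 mm high, about 60 g, slides on the mat; the point is its centre, 8 mm above its underside, z upright
- nut3_c (a point): steel hexagon nut lying flat on the mat, 30 mm across flats (34.6 mm across corners), 16 mm high, about 60 g, slides on the mat; the point is its centre, 8 mm above its underside, z upright
- tray: low tray fixed on the black mat (mat top at z = 3 mm): aluminium walls 22 mm high, 4 mm thick, left, right and back; floor a grey sheet level with the mat, no step at the open mouth. Inside 160 mm wide (its x, -80 to +80 mm), 120 mm deep (its y: mouth at -60, back wall at +60 mm). Origin: centre of the floor, at mat height. Its y axis points from mouth to back wall, roughly to the robot's left
- post_c (a point): bystander: round aluminium spacer post standing upright between the nuts, 20 mm across, 50 mm tall with a 4 mm brass stud on top; the point is on its axis 25 mm above its foot
- antenna: bystander: small square patch antenna, 50 x 50 mm black base with a white ceramic block, 14 mm high in all, lying on the mat; origin at the centre of its underside
- bottle_c (a point): bystander: small bottle standing on the mat, 36 mm across, 70 mm tall; the point is on its axis at half height
- driver_c (a point): bystander: black-handled screwdriver 180 mm long lying on the mat behind the tray's back wall, pointing roughly away from the robot; the point is near its middle, its x axis runs along it from handle to tip

How it is judged:
By the outcome, as a careful person would: the job done as asked, in the order asked, and still so for the second after the job is handed in, with the robot touching nothing.
It also fails if it takes over 72 s, if anything falls off the work surface, if the arm or the gripper's body presses on something with over 40 N, if the wrist force passes 120 N, or if a joint passes its speed limit or range.

## Working session

There is one attempt and no reset: what is moved stays moved. The work goes in short steps, Python scripts to look and compute and a tool call to move; the robot and the scene stay as the last step left them, time stands still between calls to the robot, and variables do not carry over. Pictures are saved under pics/ and viewed, and the job is handed in when it is done.

Besides the shell and the picture viewer there is one more tool, called after "Request:" by a JSON object that holds its "op" and its "data", one argument or row to a line. move_arm: Moves the arm, as the interface text tells. Its arguments: {"type":"object","properties":{"rows":{"type":"array","items":{"type":"array","items":{"type":"array","items":{"type":"number"}}}},"grip":{"type":"number"},"newtons":{"type":"number"}},"required":["rows"]}

```bash
ls; mkdir -p pics
cat > h.py <<'E'
import numpy as np, cv2
from bench import sensors, viewer, hand_in, r
def snap(n,f):
    s=viewer.snapshot(n); cv2.imwrite(f'pics/{f}.png',cv2.cvtColor(s['color'],cv2.COLOR_RGB2BGR)); np.savez(f'pics/{f}.npz',**{k:np.array(v) for k,v in s.items()}); return s
def ray(s,uv,z):
    K,R,t=[np.array(s[k],float) for k in('camera_matrix','R','t')]
    d=R.T@np.linalg.solve(K,[uv[0],uv[1],1]); c=-R.T@t
    return c+d*(z-c[2])/d[2]
def proj(s,X):
    K,R,t=[np.array(s[k],float) for k in('camera_matrix','R','t')]
    p=K@(R@np.array(X,float)+t); return p[:2]/p[2]
E
python3 - <<'E'
from h import *
print(sensors.sense())
for n in('top','side'):
    s=snap(n,n+'0'); print(s['color'].shape, -np.array(s['R']).T@s['t'], s['camera_matrix'])
E
```

```text
pics
{'time': 0.0, 'joint_pos': array([-7.30759800e+01,  7.51639315e+00,  8.53306320e+01,  9.41445943e-04,
        8.72628009e+01, -4.89109388e+00]), 'qd': array([ 0.0861898 ,  0.00359407,  0.02640836, -0.02386787,  0.06982971,
        0.06968999]), 'joint_efforts': array([-8.16123211e-04, -5.69395566e+01, -5.00554097e+01, -4.14234119e-04,
        1.42987934e-02,  1.15494583e-05]), 'tool_pos': array([ 222.85119516, -556.4829476 ,  238.21807634]), 'tcp_rot': array([-1.79890654e+02, -1.03008490e-02,  2.18150581e+01]), 'ft_force': array([0.32801091, 0.79098072, 0.73915788]), 'wrist_torque': array([-0.02871846,  0.03554142, -0.00060438]), 'finger_gap': 85.28548987566171}
(420, 560, 3) [ 389.24084962   21.84684772 1138.69591529] [[512.01039247   0.         283.5823416 ]
 [  0.         512.01039247 203.3166507 ]
 [  0.           0.           1.        ]]
(420, 560, 3) [ 494.94469071 -595.32813826  682.84651429] [[422.93613616   0.         281.24866755]
 [  0.         422.93613616 212.78503085]
 [  0.           0.           1.        ]]
```

View pics/top0.png

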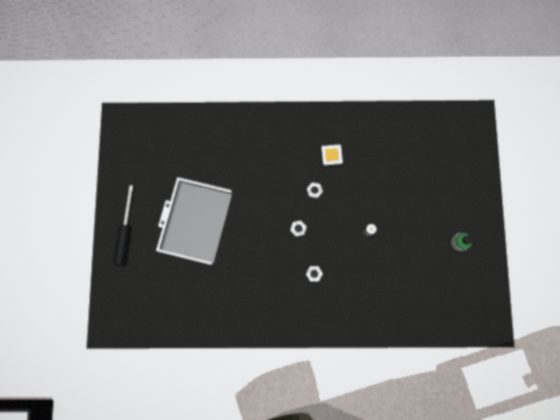

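View pics/side0.png

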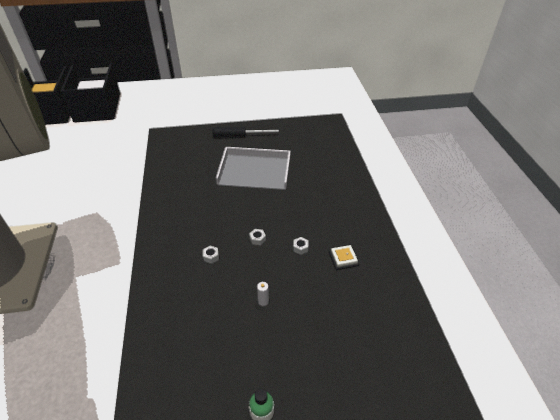

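The top view shows nuts near (315,190), (298,228) and (314,273). The post is near (371,229), the antenna at (332,155), the bottle at (461,242), and the tray's corners at (178,180), (231,191), (212,263) and (158,250). Next I'll measure these.

```bash
cat > m.py <<'E'
from h import *
def nuts(s,roi=None,thr=95):
    g=cv2.cvtColor(s['color'],cv2.COLOR_RGB2GRAY)
    m=(g>thr).astype(np.uint8)
    n,l,st,c=cv2.connectedComponentsWithStats(m)
    out=[]
    for i in range(1,n):
        if 30<st[i,4]<900:
            cs,_=cv2.findContours((l==i).astype(np.uint8),cv2.RETR_EXTERNAL,cv2.CHAIN_APPROX_NONE)
            (cx,cy),rad=cv2.minEnclosingCircle(cs[0]); M=cv2.moments(cv2.convexHull(cs[0]))
            ce=np.array([M['m10'],M['m01']])/M['m00']
            out.append((st[i],ce,rad))
    return out
E
python3 - <<'E'
from m import *
for n,zt in(('top',17),('side',11)):
    s=np.load(f'pics/{n}0.npz')
    for st,c,rad in nuts(s): print(n,st,c.round(1),round(rad,1),ray(s,c,zt).round(0))
s=np.load('pics/top0.npz')
for uv in((178,180),(231,191),(212,263),(158,250)): print(ray(s,uv,25).round(0))
print(ray(s,(371,229),57).round(0),ray(s,(461,242),73).round(0), ray(s,(332,155),17).round(0))
s=np.load('pics/side0.npz')
print('side')
print(ray(s,(263,286),57).round(0), ray(s,(345,255),15).round(0))
for uv in((227,150),(291,150),(288,187),(218,183)): print(ray(s,uv,25).round(0))
for n in('top','side'):
  s=np.load(f'pics/{n}0.npz');c=s['color']
  a=c[140:300,140:400] if n=='top' else c[130:320,190:370]
  cv2.imwrite(f'pics/{n}0z.png',cv2.resize(a[:,:,::-1],None,fx=3,fy=3,interpolation=cv2.INTER_CUBIC))
E
```

```text
top [321 144  22  22 420] [331.5 154.3] 13.5 [704. -77.  17.]
top [307 182  16  16 177] [314.3 189.6] 8.3 [623. -37.  17.]
top [123 185  10  40 164] [127.6 204.3] 19.9 [592. 380.  17.]
top [290 220  17  17 190] [297.9 228. ] 8.5 [537.   0.  17.]
top [366 224  11  11 100] [370.9 228.8] 5.6 [ 534. -160.   17.]
top [459 237   9  12  34] [462.2 243.2] 6.3 [ 501. -359.   17.]
top [306 266  17  16 192] [313.9 273.5] 8.7 [437. -34.  17.]
top [  0 411  28   9 250] [ 13.4 415. ] 14.1 [147. 596.  17.]
side [145   0  12  20 108] [150.9   9. ] 9.9 [ 231. 1366.   11.]
side [ 75  20  25   7 132] [87.1 23. ] 12.2 [ -12. 1245.   11.]
side [37 50  8  9 48] [40.1 53.1] 4.9 [-131.  984.   11.]
side [91 67 17  6 78] [99.2 69.7] 8.1 [ 95. 826.  11.]
side [17 73  9 27 32] [20.4 85. ] 13.6 [-137.  753.   11.]
side [ 77  80  28  10 212] [90.4 84.2] 14.1 [ 82. 728.  11.]
side [ 32  83  24   9 171] [43.5 87.1] 12.0 [-61. 729.  11.]
side [246 130  33   3  70] [260.1 130.8] 16.0 [589. 392.  11.]
side [249 229  17  12 126] [257.  234.5] 8.1 [538.   8.  11.]
side [293 237  16  14 130] [300.5 243.3] 8.1 [625. -29.  11.]
side [202 245  16  15 134] [209.7 252.1] 8.3 [437. -26.  11.]
side [331 245  27  21 407] [343.9 255. ] 14.5 [708. -73.  11.]
side [257 281  11  24 185] [262.1 291.9] 11.6 [ 532. -138.   11.]
side [249 395  25  25 302] [261.2 407.1] 14.4 [ 505. -347.   11.]
[645. 267.  25.]
[619. 148.  25.]
[460. 187.  25.]
[489. 306.  25.]
[ 528. -154.   57.] [ 498. -337.   73.] [703. -78.  17.]
side
[ 532. -157.   57.] [708. -77.  15.]
[493. 297.  25.]
[656. 274.  25.]
[625. 134.  25.]
[464. 171.  25.]
```

View pics/top0z.png

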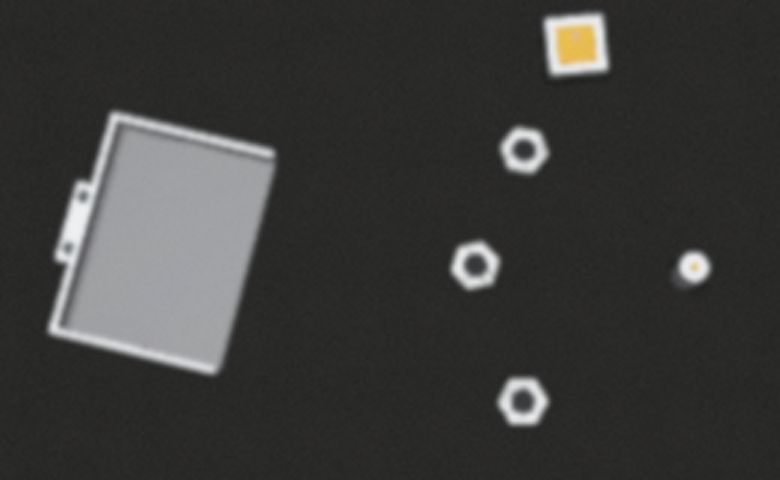

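View pics/side0z.png

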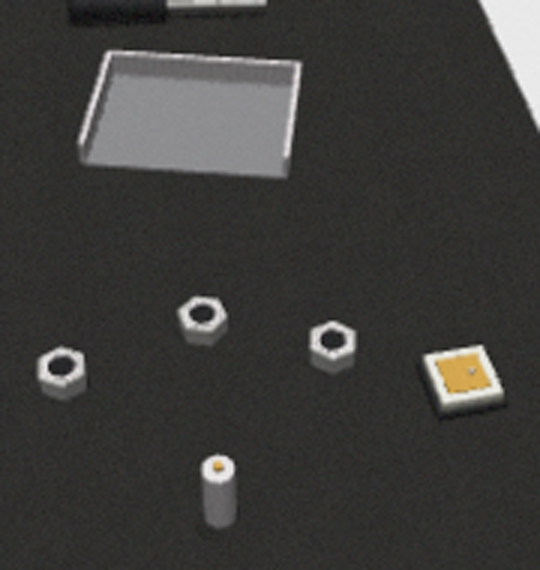

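The nuts are at about (623,-37), (537,0) and (437,-34). The tray corners give sides of 122 and 164 mm, which matches the stated outer size. I'll work out the tray frame and the start and end poses for each push.

```bash
cat >> h.py <<'E'
from scipy.spatial.transform import Rotation as Ro
def rel(p0,yaw0,p1,yaw1):
    a=Ro.from_euler('xyz',[180,0,yaw0],degrees=True); b=Ro.from_euler('xyz',[180,0,yaw1],degrees=True)
    return (a.inv().apply(np.array(p1)-p0)/1000).round(4), (a.inv()*b).as_rotvec(degrees=True).round(2)
E
python3 - <<'E'
from h import *
s=np.load('pics/top0.npz')
z=lambda a:(a[0]/3+140-1/3,a[1]/3+140-1/3)
c=[ray(s,z(p),25)[:2] for p in((112,112),(276,151),(217,376),(48,333))]
print(np.round(c,1))
# back-far, mouth-far, mouth-near, back-near
d=lambda v:np.degrees(np.arctan2(v[1],v[0]))
print(d(c[0]-c[1]),d(c[3]-c[2]),d(c[0]-c[3])+90,d(c[1]-c[2])+90, [np.linalg.norm(c[i]-c[i-1]) for i in range(4)])
yt=np.mean([d(c[0]-c[1]),d(c[3]-c[2]),d(c[0]-c[3])+90,d(c[1]-c[2])+90])
u=np.array([np.cos(np.radians(yt)),np.sin(np.radians(yt))]); x=np.array([u[1],-u[0]])
o=np.mean(c,0)-2*u
print('tray',yt,o)
T=lambda p:((np.array(p)-o)@x,(np.array(p)-o)@u)
W=lambda a,b:o+a*x+b*u
for n,uv in dict(A=(314.3,189.6),B=(297.9,228),C=(313.9,273.5)).items():
    p=ray(s,uv,19)[:2]; print(n,p.round(1),np.round(T(p),1))
for n,p in dict(post=(530,-155),ant=(705,-77),bot=(498,-337)).items(): print(n,np.round(T(p),1))
np.savez('tray.npz',o=o,yt=yt)
E
```

```text
[[651.7 269.8]
 [621.3 147. ]
 [455.7 187.2]
 [487.3 310.8]]
76.11111490796924 75.66726393749828 75.97767780515588 76.34501484235216 [np.float64(169.4899341289931), np.float64(126.47260315703367), np.float64(170.4791042610647), np.float64(127.56710743482054)]
tray 76.02526787324388 [553.50659586 226.76127306]
A [622.5 -36.9] [ 130.6 -239.2]
B [5.363e+02 4.000e-01] [  38.  -223.8]
C [436.8 -33.4] [ -50.4 -280.7]
post [  69.4 -376.1]
ant [ 220.4 -258.2]
bot [  82.3 -560.5]
```

Run:
```python
from h import *
print(rel([223.018,-557.017,239.292],21.818,[532,-42.4,100],84.3))
print(rel([223.018,-557.017,239.292],21.818,[450,-250,200],60))
```

```text
(array([ 0.4781, -0.3629,  0.1393]), array([ -0.  ,   0.  , -62.48]))
(array([ 0.3248, -0.2007,  0.0393]), array([  0.  ,   0.  , -38.18]))
```

Request:
{"op": "move_arm", "data": {
  "rows": [
    [[0.478,-0.363,0.09,0,0,-62.5],[0.478,-0.363,0.09,0,0,-62.5],[0.478,-0.363,0.09,0,0,-62.5],[0.478,-0.363,0.09,0,0,-62.5],[0.478,-0.363,0.09,0,0,-62.5],[0.478,-0.363,0.09,0,0,-62.5],[0.478,-0.363,0.09,0,0,-62.5],[0.478,-0.363,0.09,0,0,-62.5],[0.478,-0.363,0.09,0,0,-62.5],[0.478,-0.363,0.09,0,0,-62.5],[0.478,-0.363,0.09,0,0,-62.5],[0.478,-0.363,0.09,0,0,-62.5],[0.478,-0.363,0.09,0,0,-62.5],[0.478,-0.363,0.09,0,0,-62.5],[0.478,-0.363,0.09,0,0,-62.5],[0.478,-0.363,0.09,0,0,-62.5],[0.478,-0.363,0.09,0,0,-62.5],[0.478,-0.363,0.09,0,0,-62.5]]
  ],
  "grip": 0.19,
  "newtons": 30
}}

```text
time: 1.9
tool_pos: [531.7, -43.4, 149.6]
tcp_rot: [180.0, 0.0, 84.2]
ft_force: [-1.2, 0.4, -0.3]
finger_gap: 16.0
```

Request:
{"op": "move_arm", "data": {
  "rows": [
    [[0,0,0.04,0,0,0],[0,0,0.08,0,0,0],[0,0,0.105,0,0,0],[0,0,0.12,0,0,0],[0,0,0.13,0,0,0],[0,0,0.133,0,0,0],[0,0,0.133,0,0,0]]
  ]
}}

```text
time: 2.6
tool_pos: [532.6, -42.6, 17.1]
tcp_rot: [179.9, 0.0, 84.3]
ft_force: [-0.3, 0.4, -0.1]
finger_gap: 16.3
```

Run:
```python
from h import *
for n in('top','side'):
    c=snap(n,n+'1')['color']
    a=c[140:300,140:400] if n=='top' else c[100:320,190:370]
    cv2.imwrite(f'pics/{n}1z.png',cv2.resize(a[:,:,::-1],None,fx=2.7,fy=2.7,interpolation=cv2.INTER_CUBIC))
```

```text
(no output)
```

View pics/side1z.png

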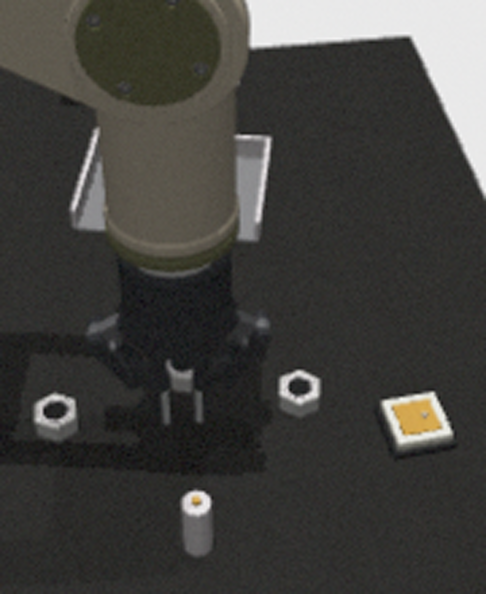

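View pics/top1z.png

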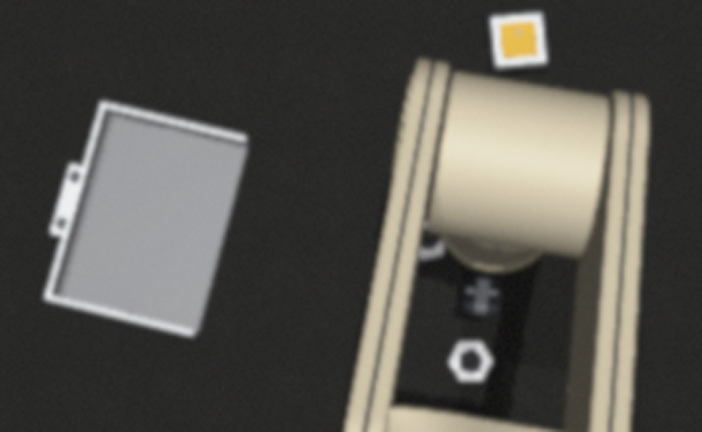

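The fingertips are behind nut B, seen in the side view at zoom (180,410). The other nuts are untouched. I'll push B along tool x.

Request:
{"op": "move_arm", "data": {
  "rows": [
    [[0.006,0,0.003,0,0,0],[0.012,0,0.003,0,0,0],[0.018,0,0.003,0,0,0],[0.024,0,0.003,0,0,0],[0.03,0,0.003,0,0,0],[0.038,0,0.003,0,0,0],[0.046,0,0.003,0,0,0],[0.054,0,0.003,0,0,0],[0.062,0,0.003,0,0,0],[0.07,0,0.003,0,0,0],[0.078,0,0.003,0,0,0],[0.086,0,0.003,0,0,0],[0.094,0,0.003,0,0,0],[0.102,0,0.003,0,0,0],[0.11,0,0.003,0,0,0],[0.118,0,0.003,0,0,0],[0.126,0,0.003,0,0,0],[0.134,0,0.003,0,0,0],[0.142,0,0.003,0,0,0],[0.15,0,0.003,0,0,0]]
  ]
}}

```text
time: 4.7
tool_pos: [546.8, 107.6, 13.3]
tcp_rot: [180.0, -0.0, 84.3]
ft_force: [0.2, -0.3, 0.3]
finger_gap: 16.4
```

Run:
```python
from h import *
for n in('side',):
    c=snap(n,n+'2')['color']
    a=c[100:320,170:370]
    cv2.imwrite(f'pics/{n}2z.png',cv2.resize(a[:,:,::-1],None,fx=2.7,fy=2.7,interpolation=cv2.INTER_CUBIC))
```

```text
(no output)
```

View pics/side2z.png

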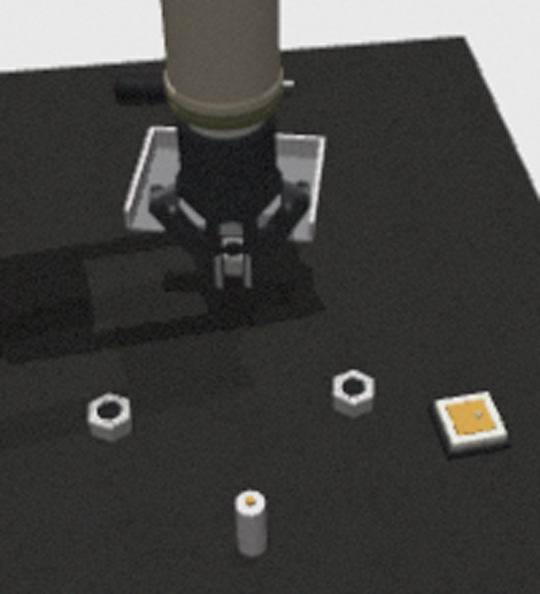

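B is ahead of the tips (hidden behind zoom (235,270)). A, C, the post and the antenna haven't moved. I'll finish this push.

Request:
{"op": "move_arm", "data": {
  "rows": [
    [[0.008,0,0,0,0,0],[0.016,0,0,0,0,0],[0.024,0,0,0,0,0],[0.032,0,0,0,0,0],[0.04,0,0,0,0,0],[0.048,0,0,0,0,0],[0.056,0,0,0,0,0],[0.064,0,0,0,0,0],[0.072,0,0,0,0,0],[0.08,0,0,0,0,0],[0.088,0,0,0,0,0],[0.096,0,0,0,0,0],[0.104,0,0,0,0,0],[0.11,0,0,0,0,0],[0.116,0,0,0,0,0],[0.12,0,0,0,0,0],[0.124,0,0,0,0,0],[0.124,0,0,0,0,0],[0.115,0,0,0,0,0]]
  ]
}}

```text
time: 6.65
tool_pos: [558.2, 221.8, 13.4]
tcp_rot: [180.0, -0.0, 84.4]
ft_force: [-0.2, -0.6, -0.0]
finger_gap: 16.0
```

Run:
```python
from h import *
for n in('side',):
    c=snap(n,n+'3')['color']
    a=c[100:320,170:370]
    cv2.imwrite(f'pics/{n}3z.png',cv2.resize(a[:,:,::-1],None,fx=2.7,fy=2.7,interpolation=cv2.INTER_CUBIC))
```

```text
(no output)
```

View pics/side3z.png

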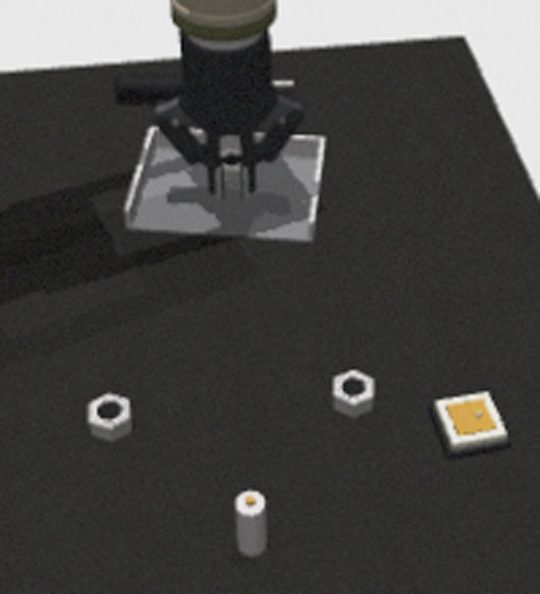

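Run:
```python
from h import *
print(rel([558.3,221.3,13.3],84.3,[425.6,-74.9,13.3],74.9))
```

```text
(array([-0.3079, -0.1026, -0.    ]), array([ 0. , -0. ,  9.4]))
```

Request:
{"op": "move_arm", "data": {
  "rows": [
    [[-0.01,0,-0.04,0,0,0],[-0.01,0,-0.08,0,0,0],[-0.05,0,-0.1,0,0,0],[-0.1,0,-0.1,0,0,0],[-0.1,0,-0.1,0,0,0]]
  ]
}}

```text
time: 7.2
tool_pos: [548.5, 116.4, 114.4]
tcp_rot: [179.9, 0.1, 84.1]
ft_force: [-1.2, 0.3, -0.9]
finger_gap: 16.1
```

Request:
{"op": "move_arm", "data": {
  "rows": [
    [[-0.208,-0.103,0,0,0,9.4],[-0.208,-0.103,0,0,0,9.4],[-0.208,-0.103,0,0,0,9.4],[-0.208,-0.103,0,0,0,9.4],[-0.208,-0.103,0,0,0,9.4],[-0.208,-0.103,0,0,0,9.4],[-0.208,-0.103,0,0,0,9.4],[-0.208,-0.103,0.04,0,0,9.4],[-0.208,-0.103,0.075,0,0,9.4],[-0.208,-0.103,0.09,0,0,9.4],[-0.208,-0.103,0.1,0,0,9.4],[-0.208,-0.103,0.1,0,0,9.4]]
  ]
}}

```text
time: 8.4
tool_pos: [425.4, -74.2, 12.8]
tcp_rot: [-180.0, -0.0, 75.0]
ft_force: [0.3, 0.0, -0.3]
finger_gap: 16.1
```

Run:
```python
from m import *
for n in('top','side'):
    s=snap(n,n+'4')
    c=s['color']
    a=c[140:300,140:400] if n=='top' else c[100:320,170:370]
    cv2.imwrite(f'pics/{n}4z.png',cv2.resize(a[:,:,::-1],None,fx=2.7,fy=2.7,interpolation=cv2.INTER_CUBIC))
```

```text
(no output)
```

View pics/top4z.png

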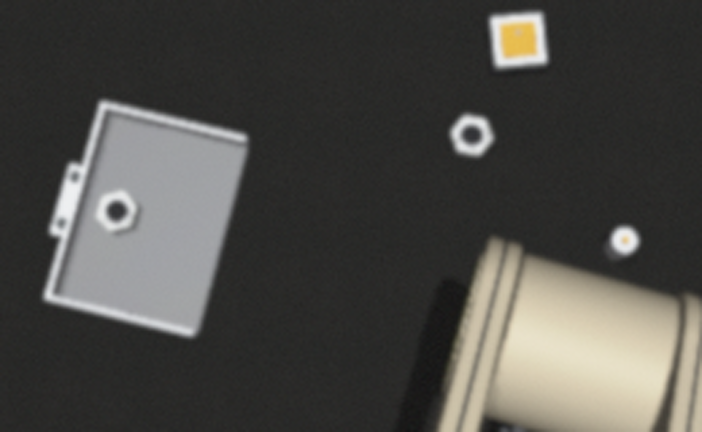

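View pics/side4z.png

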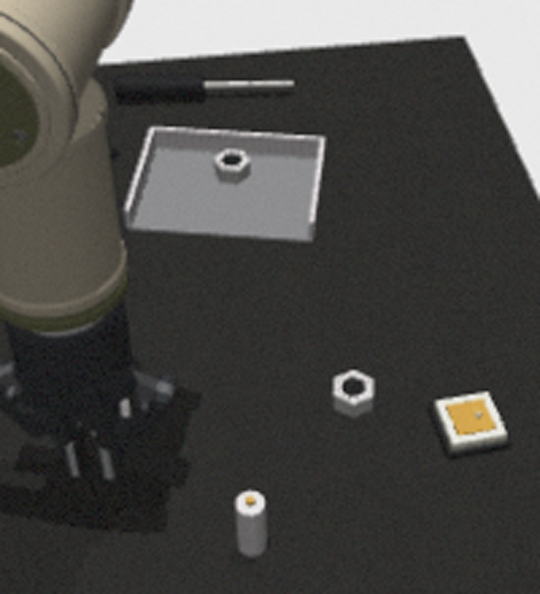

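B lies inside the tray against the back (top zoom (117,211)). Now I'll push C by about 300 mm.

Request:
{"op": "move_arm", "data": {
  "rows": [
    [[0.006,0,0,0,0,0],[0.012,0,0,0,0,0],[0.018,0,0,0,0,0],[0.024,0,0,0,0,0],[0.03,0,0,0,0,0],[0.038,0,0,0,0,0],[0.046,0,0,0,0,0],[0.054,0,0,0,0,0],[0.062,0,0,0,0,0],[0.07,0,0,0,0,0],[0.078,0,0,0,0,0],[0.086,0,0,0,0,0],[0.094,0,0,0,0,0],[0.102,0,0,0,0,0],[0.11,0,0,0,0,0],[0.118,0,0,0,0,0],[0.126,0,0,0,0,0],[0.134,0,0,0,0,0],[0.142,0,0,0,0,0],[0.15,0,0,0,0,0]]
  ]
}}

```text
time: 10.5
tool_pos: [464.3, 70.5, 13.3]
tcp_rot: [-180.0, 0.0, 74.9]
ft_force: [0.6, 0.4, 0.1]
finger_gap: 16.1
```

Request:
{"op": "move_arm", "data": {
  "rows": [
    [[0.008,0,0,0,0,0],[0.016,0,0,0,0,0],[0.024,0,0,0,0,0],[0.032,0,0,0,0,0],[0.04,0,0,0,0,0],[0.048,0,0,0,0,0],[0.056,0,0,0,0,0],[0.064,0,0,0,0,0],[0.072,0,0,0,0,0],[0.08,0,0,0,0,0],[0.088,0,0,0,0,0],[0.096,0,0,0,0,0],[0.104,0,0,0,0,0],[0.112,0,0,0,0,0],[0.12,0,0,0,0,0],[0.128,0,0,0,0,0],[0.136,0,0,0,0,0],[0.143,0,0,0,0,0],[0.149,0,0,0,0,0],[0.149,0,0,0,0,0]]
  ]
}}

```text
time: 12.5
tool_pos: [503.1, 214.5, 13.4]
tcp_rot: [180.0, -0.0, 75.0]
ft_force: [-0.6, -1.0, 0.8]
finger_gap: 16.5
```

Run:
```python
from h import *
for n in('side',):
    c=snap(n,n+'5')['color']
    a=c[100:320,170:370]
    cv2.imwrite(f'pics/{n}5z.png',cv2.resize(a[:,:,::-1],None,fx=2.7,fy=2.7,interpolation=cv2.INTER_CUBIC))
```

```text
(no output)
```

View pics/side5z.png

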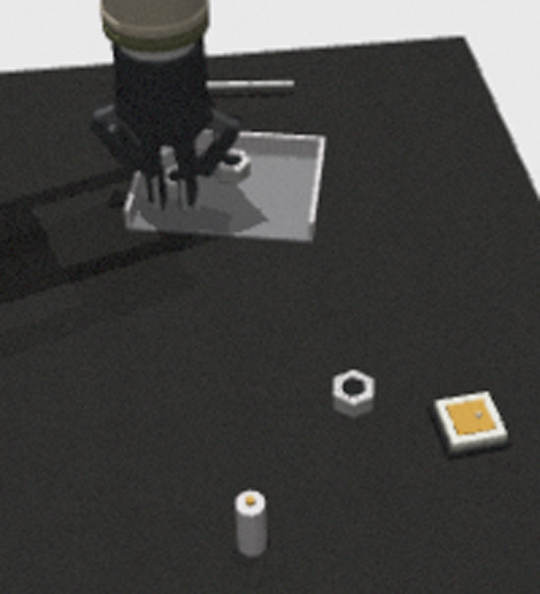

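Run:
```python
from h import *
print(rel([503.5,213.8,13.3],74.9,[636.1,-77.7,13.3],108.5))
```

```text
(array([-0.2469,  0.204 ,  0.    ]), array([  0. ,   0. , -33.6]))
```

Request:
{"op": "move_arm", "data": {
  "rows": [
    [[-0.01,0,0,0,0,0],[-0.012,0,-0.04,0,0,0],[-0.012,0,-0.08,0,0,0],[-0.05,0,-0.1,0,0,0],[-0.1,0,-0.1,0,0,0],[-0.1,0,-0.1,0,0,0]]
  ]
}}

```text
time: 13.15
tool_pos: [475.7, 112.3, 113.6]
tcp_rot: [180.0, 0.1, 74.7]
ft_force: [-0.3, 0.4, -0.7]
finger_gap: 16.8
```

Request:
{"op": "move_arm", "data": {
  "rows": [
    [[-0.147,0.204,0,0,0,-33.6],[-0.147,0.204,0,0,0,-33.6],[-0.147,0.204,0,0,0,-33.6],[-0.147,0.204,0,0,0,-33.6],[-0.147,0.204,0,0,0,-33.6],[-0.147,0.204,0,0,0,-33.6],[-0.147,0.204,0,0,0,-33.6],[-0.147,0.204,0,0,0,-33.6],[-0.147,0.204,0.04,0,0,-33.6],[-0.147,0.204,0.07,0,0,-33.6],[-0.147,0.204,0.07,0,0,-33.6]]
  ]
}}

```text
time: 14.25
tool_pos: [630.7, -75.5, 38.1]
tcp_rot: [-179.5, -0.3, 108.6]
ft_force: [-1.9, 0.0, -0.5]
finger_gap: 16.2
```

Run:
```python
from m import *
for n in('top','side'):
    s=snap(n,n+'6')
    c=s['color']
    a=c[140:300,140:400] if n=='top' else c[100:320,170:370]
    cv2.imwrite(f'pics/{n}6z.png',cv2.resize(a[:,:,::-1],None,fx=2.7,fy=2.7,interpolation=cv2.INTER_CUBIC))
```

```text
(no output)
```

View pics/top6z.png

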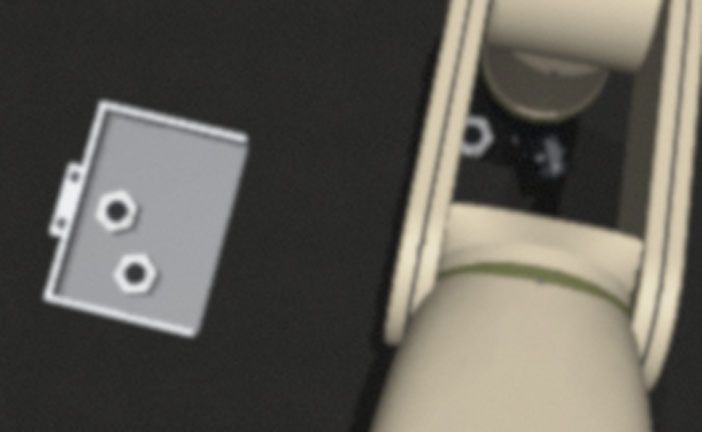

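View pics/side6z.png

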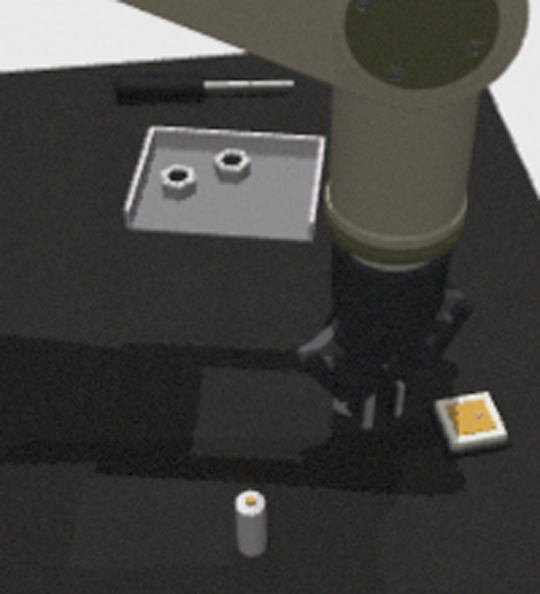

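B and C are in the tray, and the tips are behind A and clear of the antenna. I'll lower 30 mm and sweep A diagonally.

Request:
{"op": "move_arm", "data": {
  "rows": [
    [[0,0,0.015,0,0,0],[0,0,0.027,0,0,0],[0,0,0.03,0,0,0],[0,0,0.03,0,0,0],[0.005,0,0.03,0,0,0],[0.01,0,0.03,0,0,0],[0.016,0,0.03,0,0,0],[0.022,0,0.03,0,0,0],[0.03,0,0.03,0,0,0],[0.038,0,0.03,0,0,0],[0.046,0,0.03,0,0,0],[0.054,0,0.03,0,0,0],[0.062,0,0.03,0,0,0],[0.07,0,0.03,0,0,0],[0.078,0,0.03,0,0,0],[0.086,0,0.03,0,0,0],[0.094,0,0.03,0,0,0],[0.102,0,0.03,0,0,0],[0.11,0,0.03,0,0,0]]
  ]
}}

```text
time: 16.25
tool_pos: [600.5, 27.1, 13.3]
tcp_rot: [180.0, -0.0, 108.5]
ft_force: [0.2, -0.9, 1.0]
finger_gap: 16.1
```

Request:
{"op": "move_arm", "data": {
  "rows": [
    [[0.008,0,0,0,0,0],[0.016,0,0,0,0,0],[0.024,0,0,0,0,0],[0.032,0,0,0,0,0],[0.04,0,0,0,0,0],[0.048,0,0,0,0,0],[0.056,0,0,0,0,0],[0.063,0,0,0,0,0],[0.069,0,0,0,0,0],[0.07,0,0,0,0,0],[0.06,0,0,0,0,0],[0.055,0,0,0,0,0],[0.055,0,-0.04,0,0,0],[0.05,0,-0.08,0,0,0],[0.01,0,-0.1,0,0,0],[-0.03,0,-0.1,0,0,0],[-0.03,0,-0.1,0,0,0]]
  ]
}}

```text
time: 17.95
tool_pos: [612.4, -7.4, 115.1]
tcp_rot: [179.8, 0.2, 108.3]
ft_force: [0.1, 0.1, -0.1]
finger_gap: 16.0
```

Run:
```python
from m import *
for n in('top','side'):
    s=snap(n,n+'7')
    c=s['color']
    for st,ce,rad in nuts(s): print(n,st,ce.round(1),ray(s,ce,19).round(1))
    a=c[140:300,140:400] if n=='top' else c[100:320,170:370]
    cv2.imwrite(f'pics/{n}7z.png',cv2.resize(a[:,:,::-1],None,fx=2.7,fy=2.7,interpolation=cv2.INTER_CUBIC))
```

```text
top [294 164  25   5  78] [305.8 166.1] [676.5 -18.5  19. ]
top [296 183  15   3  35] [303.7 183.9] [635.5 -13.4  19. ]
top [123 185  10  40 164] [127.6 204.3] [591.3 379.2  19. ]
top [366 224  11  11  99] [371.  228.8] [ 533.8 -160.2   19. ]
top [458 237  10  12  35] [462. 243.] [ 501.5 -357.7   19. ]
top [  0 411  28   9 250] [ 13.4 415. ] [147.7 594.6  19. ]
side [274   0  15  19  54] [280.1   7.5] [ 779.4 1285.9   19. ]
side [324   0  13  15  36] [330.1   6. ] [ 996.2 1274.8   19. ]
side [ 75  20  25   7 133] [87.1 23. ] [  -6.4 1222.7   19. ]
side [37 50  8  9 48] [40.1 53.1] [-123.7  965.2   19. ]
side [91 67 17  6 79] [99.2 69.7] [ 99.9 808.8  19. ]
side [ 77  80  28  10 212] [90.4 84.2] [ 87.  711.8  19. ]
side [ 31  83  25   9 174] [43.3 87.1] [-55.  713.2  19. ]
side [246 130  28   3  61] [257.9 130.8] [582.2 380.7  19. ]
side [276 172   5  12  50] [277.9 177.8] [607.8 176.6  19. ]
side [259 190  14  12  98] [265.5 195.7] [570.4 118.1  19. ]
side [331 245  27  21 407] [343.9 255. ] [705.  -79.3  19. ]
side [257 281  11  24 180] [262.1 291.9] [ 531.2 -143.3   19. ]
side [249 395  25  25 307] [261.2 407.1] [ 505.2 -349.8   19. ]
```

View pics/top7z.png

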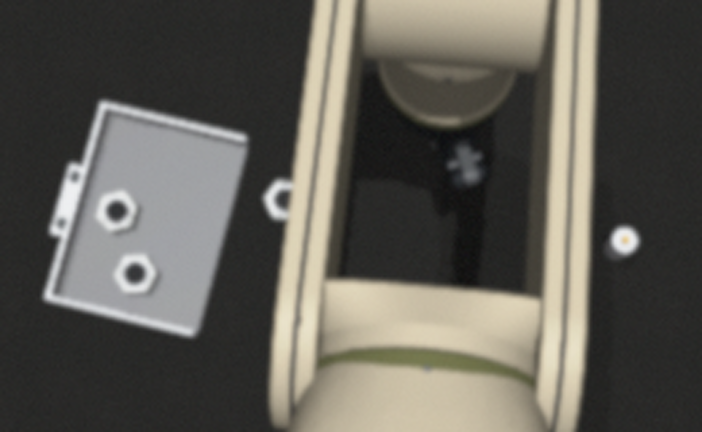

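View pics/side7z.png

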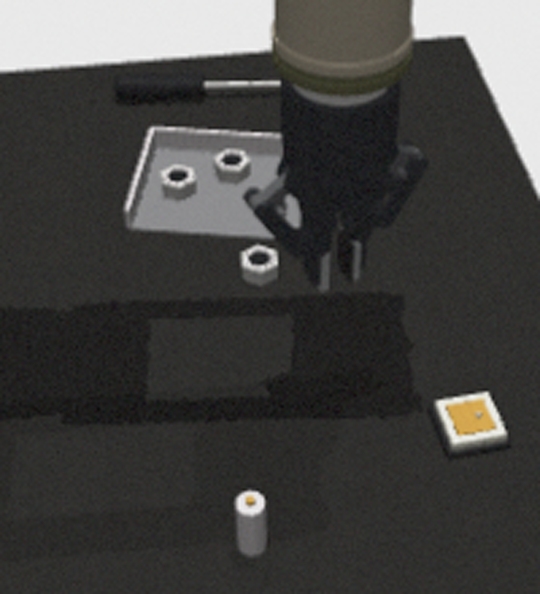

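A stopped at (569,117), which is where I aimed it. Now I'll square up with the tray and push straight in.

Run:
```python
from h import *
print(rel([610.7,-1.9,113.3],108.5,[558.6,73.8,13.3],76))
```

```text
(array([ 0.0883, -0.0254,  0.1   ]), array([ 0. , -0. , 32.5]))
```

Request:
{"op": "move_arm", "data": {
  "rows": [
    [[0.088,-0.025,0,0,0,32.5],[0.088,-0.025,0,0,0,32.5],[0.088,-0.025,0,0,0,32.5],[0.088,-0.025,0,0,0,32.5],[0.088,-0.025,0,0,0,32.5],[0.088,-0.025,0,0,0,32.5],[0.088,-0.025,0.04,0,0,32.5],[0.088,-0.025,0.075,0,0,32.5],[0.088,-0.025,0.093,0,0,32.5],[0.088,-0.025,0.1,0,0,32.5],[0.088,-0.025,0.1,0,0,32.5],[0.088,-0.025,0.1,0,0,32.5]]
  ]
}}

```text
time: 19.25
tool_pos: [559.2, 73.5, 13.9]
tcp_rot: [180.0, -0.0, 76.1]
ft_force: [-0.7, -1.0, 0.1]
finger_gap: 16.3
```

Request:
{"op": "move_arm", "data": {
  "rows": [
    [[0.006,0,0,0,0,0],[0.012,0,0,0,0,0],[0.018,0,0,0,0,0],[0.025,0,0,0,0,0],[0.033,0,0,0,0,0],[0.041,0,0,0,0,0],[0.049,0,0,0,0,0],[0.057,0,0,0,0,0],[0.065,0,0,0,0,0],[0.073,0,0,0,0,0],[0.081,0,0,0,0,0],[0.089,0,0,0,0,0],[0.097,0,0,0,0,0],[0.105,0,0,0,0,0],[0.113,0,0,0,0,0],[0.12,0,0,0,0,0],[0.125,0,0,0,0,0],[0.125,0,0,0,0,0],[0.116,0,0,0,0,0],[0.11,0,0,0,0,0]]
  ]
}}

```text
time: 21.25
tool_pos: [584.7, 179.3, 13.1]
tcp_rot: [-180.0, 0.0, 76.0]
ft_force: [-0.7, -0.8, -0.3]
finger_gap: 16.2
```

Request:
{"op": "move_arm", "data": {
  "rows": [
    [[0,0,-0.04,0,0,0],[0,0,-0.08,0,0,0],[-0.04,0,-0.12,0,0,0],[-0.09,0,-0.14,0,0,0],[-0.14,0,-0.15,0,0,0],[-0.19,0,-0.15,0,0,0],[-0.24,0,-0.15,0,0,0],[-0.26,0,-0.15,0,0,0],[-0.26,0,-0.15,0,0,0],[-0.26,0,-0.15,0,0,0]]
  ]
}}

```text
time: 22.25
tool_pos: [521.8, -73.1, 163.3]
tcp_rot: [180.0, -0.0, 75.9]
ft_force: [0.1, 1.1, 0.2]
finger_gap: 16.4
```

Run:
```python
from m import *
t=np.load('tray.npz');o=t['o'];y=np.radians(float(t['yt']));u=np.array([np.cos(y),np.sin(y)]);x=np.array([u[1],-u[0]])
for n in('top','side'):
    s=snap(n,n+'8')
    c=s['color']
    for st,ce,rad in nuts(s,thr=185 if n=='top' else 150):
        p=ray(s,ce,19)
        q=p[:2]-o
        if abs(q@x)<78 and abs(q@u)<58: print(n,st,ce.round(1),p.round(1),'tray',round(q@x,1),round(q@u,1))
    a=c[140:300,140:400] if n=='top' else c[100:320,170:370]
    cv2.imwrite(f'pics/{n}8z.png',cv2.resize(a[:,:,::-1],None,fx=2.7,fy=2.7,interpolation=cv2.INTER_CUBIC))
```

```text
top [157 178  73  86 402] [191.7 220.1] [555.  235.1  19. ] tray -0.6 8.5
top [192 196  15  14 106] [199.1 202.5] [594.5 219.9  19. ] tray 41.4 3.3
top [175 210  15  16 109] [182.2 217.4] [561.2 256.4  19. ] tray 0.3 30.6
top [182 234  15  14 111] [189.1 240.6] [509.6 239.6  19. ] tray -45.7 1.9
```

View pics/top8z.png

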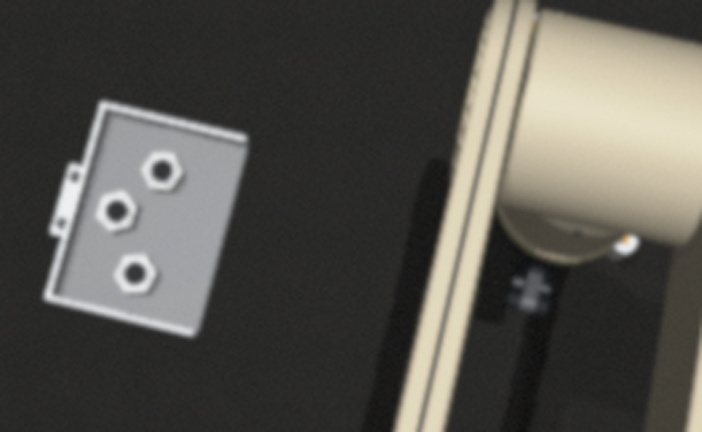

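View pics/side8z.png

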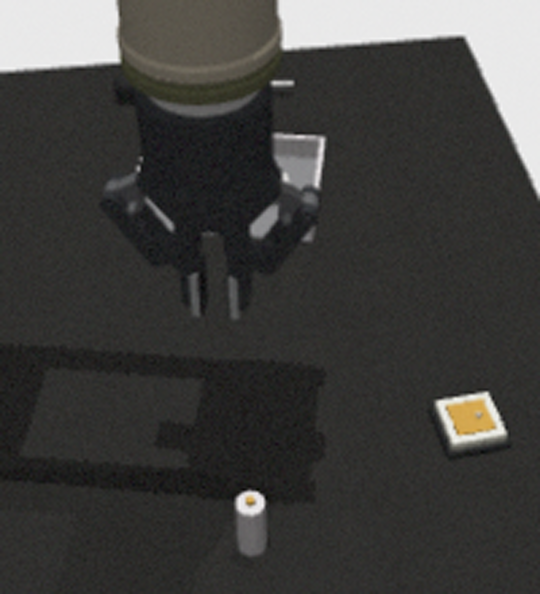

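All three nuts lie flat inside the tray, at (41,3), (0,31) and (-46,2) in the tray frame. Every one is at least 12 mm clear of the mouth and walls. The post and antenna are at their original pixels and the arm is clear, so I'm handing in.

```bash
python3 -c "
from bench import hand_in; print(hand_in())"
```

```text
the job is handed in; nothing more can be done
None
```

All three nuts are flat and fully inside the tray, and I handed the job in at about 22 s with the arm raised clear. I swept them one at a time with the fingertips 16 mm apart. The nut on the antenna's side needed two strokes, one diagonal and one straight in.

- **Nuts:** the last top view puts them at (41, 3), (0, 31) and (-46, 2) mm in the tray frame. Allowing for each nut's size, they are at least 12 mm inside the walls and well inside the mouth.
- **Bystanders:** the post, antenna and screwdriver showed no visible movement. The bottle was at its original pixels when last measured at 18 s, after which the arm stayed well away from it.
- **Forces:** wrist force readings at the end of each move stayed under about 2 N.
- **Weak points:** in the last side view the arm hid the nuts, so their final positions come from the top view alone. My tray outline measured about 2 to 3 mm larger than the stated outer size, which is small against the 12 mm margins.

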